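# Put the returned flavour bottles away by shape

### The arm

A 6-joint arm with a two-finger parallel gripper is mounted at the origin on the work surface. World frame = base frame: x ahead of the robot, y to its left, z up, the work surface at z = 0. Lengths are in m, angles in degrees, forces in N, time in s.
With the tool pointing down it reaches from about 0.4 to 0.825 m from the base axis. Payload 7 kg.
Tool frame: the origin (TCP) lies between the finger pads; the fingertips stand 19 mm ahead of it and the grasp point (between the pads) is the TCP (r.finger_overhang is the distance from the TCP to the fingertips, in m); z points along the fingers, y is the direction in which the jaws open and shut (so a half turn about z gives the same grasp; the last joint's range is limited). The gripper opens to 88 mm and grips with 3 to 60 N. Pads are 19 mm wide; open, the fingers measure 130 mm over their backs; the gripper's body (78 mm by 193 mm) begins 47 mm behind the grasp point.
Start: joints at [84.803, 20.546, 0.682, 0, -70.136, -16.507], TCP at [0.25, 0.627, 0.246] pointing down, gripper open.
Joint ranges: [-176.03, 176.03], [-82.01, 121.73], [-58.28, 71.71], [-173.87, 95.51], [-174.79, -0.11], [-173.66, 173.66]. Speed limits (degrees/s): [136.94, 136.94, 172.46, 180, 180, 180].

### API

Orientations are given as [roll, pitch, yaw] about the fixed x, y, z axes, in that order (R = Rz(yaw) Ry(pitch) Rx(roll)).
In Python, from plant import r, optics gives the robot as it stands. The module is installed in compiled form; this text tells all that it offers.
- The arm moves only by the tool step_arm, never from a script. Its argument "increments" is a list of rows, each an object of numbers: "tx", "ty", "tz": the shift along the world's x, y, z in mm; "ax", "ay", "az": the turn, a rotation vector about the world's x, y, z in degrees; "claw": the gripper command: -1 is shut, 1 is fully open, values between are in proportion. In form: [{"tx": .., "ty": .., "tz": .., "ax": .., "ay": .., "az": .., "claw": ..}, ...]. A call has 1 to 12 rows; each row shifts and turns the commanded pose from where the row before left it; what a row does not reach is not made up. A row lasts 1/10 s, in which the tool goes at most 50 mm and 8.59 degrees, less where a joint would pass 70% of its speed; a pose out of reach is approached as far as the arm can. A call with a gripper value outside its range is refused whole. The fingers move at their own pace and stop on an object; "newtons" is the grip in N (left out, the last holds). Time passes only in rows, so rows that do not move let the fingers close. It gives the time, the measured TCP pose, the force and the opening at its end, in the units of the state.
- r.get_state(): the state, without advancing time (a new reading comes with each control period).
- optics.capture(name): name is "scene" or "top"; returns a dict with "image" (400x640x3 uint8, blue, green, red), "depth" (400x640 float32, m along the optical axis (not along the pixel's ray), 0 where there is no reading), "fx", "fy", "cx", "cy" (pixels), "R" (3x3) and "t" (3): a world point X has camera coordinates R X + t. Camera axes: x right, y down, z forward; pixel columns grow to the right and rows downward; lengths in m; the calibration is good to about 2 mm. A picture is of the moment at which its call begins.
- r.close_job(): hands the job in, once; it reports no verdict.
The state is a dict: "time_s": time; "joints": joint angles; "qd": joint speeds; "joint_torque": joint torques, N m; "tcp_pos": TCP position; "eef_rot": TCP orientation; "contact_force": force on the tool from outside, world axes, zero at the start; "moment": the same for the moment, N m; "gripper_width": finger opening in m.
Only numpy, scipy, OpenCV 4.12 (cv2) and the standard library are available. Lean on these libraries where they do the work, as an engineer would, in place of code of your own. Each camera call takes 0.05 s, during which the arm holds its last target. There are 200 camera calls.

### The job

Put the four loose amber bottles away upright, setting each down gently rather than dropping it: the slim tall round bottle, the wide squat jar and the square bottle each go into the free near space of the blue bin that already holds one of the same shape. The small vial goes into the only empty cup of the carousel, but before you put it in, turn the carousel by its black handle so that the empty cup stands right in front of the grey label reader, and leave it there.

Things in the scene. Friction and masses are not known exactly. Their poses are not given: they have to be found in the camera images.
- slim_centre (a point): Loose slim round amber bottle with paper label and white cap, upright; 105 mm high: body 36 mm across up to 78 mm, above it the shoulder and a 26 mm cap. This point is its centre, half-way up (52.5 mm above its underside). About 0.13 kg.
- jar_centre (a point): Loose wide squat amber jar with white lid, upright; 52 mm across all the way up, 70 mm high. This point is its centre, 35 mm above its underside. About 0.2 kg.
- square_centre (a point): Loose square amber bottle, upright; body 40 by 40 mm up to 68 mm, then a round white cap 26 mm across up to 90 mm. This point is its centre, 45 mm above its underside; its x and y axes are square to the flat sides. It stands turned by up to 0.6 rad. About 0.17 kg.
- vial_centre (a point): Loose small amber vial with white cap, upright; 28 mm across all the way up, 60 mm high. This point is its centre, 30 mm above its underside. About 0.05 kg.
- bin_slim_space (a point): Middle of the floor (4 mm above the table) of the free near space, 82 (x) by 86 mm (y), of a fixed blue bin whose far half holds one slim round bottle (part of the bin; centre 85 mm along x, 105 mm high). Walls 3 mm thick, up to 25 mm above the table round the free space; in the far half 46 mm, back 60 mm; divider 20 mm. Turned up to 0.12 rad; bins in a row about 150 mm apart, any order.
- bin_jar_space (a point): Middle of the floor (4 mm above the table) of the free near space, 82 (x) by 86 mm (y), of a fixed blue bin whose far half holds one wide squat jar (part of the bin; centre 85 mm along x, 70 mm high). Walls 3 mm thick, up to 25 mm above the table round the free space; in the far half 46 mm, back 60 mm; divider 20 mm. Turned up to 0.12 rad; bins in a row about 150 mm apart, any order.
- bin_square_space (a point): Middle of the floor (4 mm above the table) of the free near space, 82 (x) by 86 mm (y), of a fixed blue bin whose far half holds one square bottle (part of the bin; centre 85 mm along x, 90 mm high). Walls 3 mm thick, up to 25 mm above the table round the free space; in the far half 46 mm, back 60 mm; divider 20 mm. Turned up to 0.12 rad; bins in a row about 150 mm apart, any order.
- carousel (a joint): Angle (rad) of the vial carousel, a 230 mm turntable with four black cups, three holding fixed vials. Counter-clockwise from above is positive; at 0 the empty cup stands right in front of the grey label reader (68 mm high box fixed beside the turntable, on the robot's side, 64 mm out from the cup's centre). Starts at 0.8 to 2.1, turns within -2.9 to 2.9, needs 0.08 N m, stays where left.
- carousel_grip (a point): Centre of the carousel's black handle, on the turning axis, 107 mm above the table: a bar 14 mm thick (x), 50 mm long (y), 24 mm high (95 to 119 mm above the table) on a post of 8 mm radius. Its axes turn with the carousel; the empty cup lies 80 mm along its -x. Vials on the carousel reach 85 mm above the table.
- empty_cup (a point): Middle of the inner floor of the empty cup on the carousel, 25 mm above the table, 80 mm from the turning axis; black plastic, 46 mm across inside, 50 mm outside, rim 12 mm above this point. It turns with the carousel.
Mind the look-alikes: they are no part of the job. Leave any green look-alike of the part that bears bin_jar_space alone.

How it is judged:
By the outcome, as a careful person would: the job done as asked, in the order asked, and still so for the second after the job is handed in, with the robot touching nothing.
It also fails if it takes over 147 s, if anything falls off the work surface, if the arm or the gripper's body presses on something with over 40 N, if the wrist force passes 120 N, or if a joint passes its speed limit or range.

## Working session

There is one attempt and no reset: what is moved stays moved. The work goes in short steps, Python scripts to look and compute and a tool call to move; the robot and the scene stay as the last step left them, time stands still between calls to the robot, and variables do not carry over. Pictures are saved under pics/ and viewed, about 12 in all and at most 16, crops included, and the job is handed in when it is done.

Besides the shell and the picture viewer there is one more tool, called after "Emit:" as a command line: name --argument value ..., lists and objects as JSON in quotes. step_arm: Moves the arm, as the interface text tells. Its arguments: {"type":"object","properties":{"increments":{"type":"array","items":{"type":"object","properties":{"tx":{"type":"number"},"ty":{"type":"number"},"tz":{"type":"number"},"ax":{"type":"number"},"ay":{"type":"number"},"az":{"type":"number"},"claw":{"type":"number"}}}},"newtons":{"type":"number"}},"required":["increments"]}

```bash
mkdir -p pics
python3 - <<'E'
from plant import r, optics
import cv2,numpy as np
for n in ("scene","top"):
    c=optics.capture(n); cv2.imwrite(f"pics/{n}0.png",c["image"]); np.savez(f"{n}0.npz",**c)
    print(n,c["fx"],c["fy"],c["cx"],c["cy"],c["R"].round(3).tolist(),c["t"], (-c["R"].T@c["t"]).round(3),(c["depth"]>0).mean())
print(r.get_state())
E
```

```text
scene 447.20252236423545 447.20252236423545 323.35109555669925 201.75683448410356 [[-0.352, 0.936, 0.02], [0.573, 0.232, -0.786], [-0.74, -0.265, -0.618]] [ 0.14787738 -0.14806703  1.46126545] [1.218 0.284 0.784] 0.9958203125
top 430.30521404391226 430.30521404391226 315.40325809966436 197.11981291202116 [[0.017, -0.999, 0.031], [-0.997, -0.02, -0.074], [0.075, -0.029, -0.997]] [-0.04567407  0.39815809  1.17150785] [ 0.31  -0.003  1.199] 0.9960078125
{'time_s': 0.1, 'joints': array([ 8.48032567e+01,  2.05876357e+01,  6.40899938e-01, -1.81736786e-02,
       -7.01368627e+01, -1.65079308e+01]), 'qd': array([ 0.05318262, -0.03076413,  0.14079085, -0.01838025, -0.03958138,
       -0.09458625]), 'joint_torque': array([-1.31422610e-03, -5.84162700e+01,  2.93751615e+01,  7.01537937e+00,
        1.01529653e-02, -5.36487744e-05]), 'tcp_pos': array([0.24948862, 0.62676914, 0.24472581]), 'eef_rot': array([ 1.79914992e+02, -7.37534115e-03, -2.17108560e+01]), 'contact_force': array([-0.78029413, -0.41461336, -0.22860315]), 'moment': array([-0.00280832, -0.04599129,  0.00742828]), 'gripper_width': 0.08767271140566243}
```

View pics/top0.png

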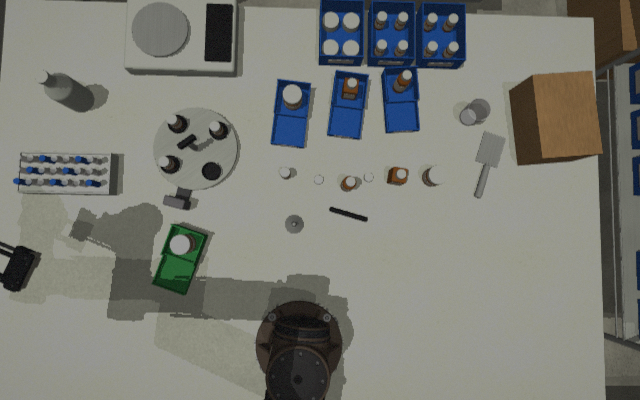

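View pics/scene0.png

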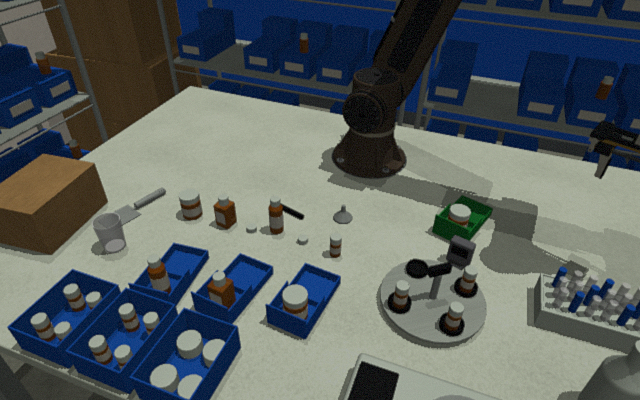

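The top view has the vial at (286,173), slim at (349,183), square at (398,175) and jar at (431,175), all loose. The blue bins hold a jar (291,110), a square bottle (347,105) and a slim bottle (400,100). The green look-alike is at (180,258). The carousel is at (196,148) with its empty cup near (212,171) and the reader at (178,199). Next I'll measure and make one enlarged crop.

```bash
cat > h.py <<'E'
import numpy as np,cv2
def load(n): return dict(np.load(n))
def cloud(c):
    v,u=np.mgrid[0:400,0:640]; d=c["depth"]
    p=np.stack([(u-c["cx"])/c["fx"]*d,(v-c["cy"])/c["fy"]*d,d],-1)-c["t"]
    return p@c["R"]
def ray(c,uv,z):
    o=-c["R"].T@c["t"]; uv=np.atleast_2d(uv)
    d=np.c_[(uv[:,0]-c["cx"])/c["fx"],(uv[:,1]-c["cy"])/c["fy"],np.ones(len(uv))]@c["R"]
    return o+d*((z-o[2])/d[:,2])[:,None]
def proj(c,X):
    p=np.atleast_2d(X)@c["R"].T+c["t"]; return np.c_[p[:,0]/p[:,2]*c["fx"]+c["cx"],p[:,1]/p[:,2]*c["fy"]+c["cy"]]
E
cat > m.py <<'E'
from h import *
import sys
for n in ("top","scene"):
    c=load(n+"0.npz"); P=cloud(c); Z=P[...,2]
    print(n,"table z",np.median(Z[np.abs(Z)<.02]))
    # blobs in height bands in the workspace
    for lo,name in ((.105,"slim"),(.07,"jar"),(.09,"square"),(.06,"vial"),(.119,"handle"),(.085,"cvial")):
        m=((np.abs(Z-lo)<.005)&(P[...,0]>.3)&(P[...,0]<.95)&(np.abs(P[...,1])<.5)).astype(np.uint8)
        k,l,s,ce=cv2.connectedComponentsWithStats(m)
        for i in range(1,k):
            if s[i,4]>=18:
                q=ray(c,ce[i],lo)[0]
                print(name,ce[i].round(1),s[i,2:].tolist(),q.round(4),"zmed",Z[l==i].mean().round(4),"satur",np.median(c["image"][l==i],0))
E
python3 m.py
python3 - <<'E'
import cv2
a=cv2.imread('pics/top0.png')[70:215,140:460]; cv2.imwrite('pics/crop1.png',cv2.convertScaleAbs(cv2.resize(a,None,fx=2.5,fy=2.5,interpolation=cv2.INTER_CUBIC),alpha=1.3))
E
```

```text
top table z 3.175249317569589e-05
slim [406.2  75.4] [10, 10, 66] [ 0.7168 -0.268   0.105 ] zmed 0.1072 satur [141.  151.  150.5]
slim [191.3 141.9] [11, 9, 19] [0.5271 0.2835 0.105 ] zmed 0.1046 satur [34. 34. 33.]
slim [350.3 181.5] [10, 10, 78] [ 0.4341 -0.1243  0.105 ] zmed 0.1047 satur [147. 153. 152.]
jar [333.2  41.2] [44, 58, 146] [ 0.819  -0.0774  0.07  ] zmed 0.0695 satur [105.   55.   24.5]
jar [350.6   1.9] [37, 16, 78] [ 0.9311 -0.1235  0.07  ] zmed 0.0688 satur [82.5 45.5 20. ]
jar [391.2  29.7] [44, 59, 300] [ 0.8564 -0.2353  0.07  ] zmed 0.0691 satur [95. 51. 23.]
jar [159.3  29.1] [57, 55, 2344] [0.8379 0.3896 0.07  ] zmed 0.0704 satur [110. 116. 115.]
jar [430.1  34.2] [41, 59, 207] [ 0.847  -0.3423  0.07  ] zmed 0.0693 satur [96. 51. 23.]
jar [461.4  23.5] [21, 59, 136] [ 0.8802 -0.4288  0.07  ] zmed 0.0686 satur [92.  50.5 25. ]
jar [363.   27.5] [1, 22, 22] [ 0.8601 -0.1581  0.07  ] zmed 0.0695 satur [109.  61.  34.]
jar [208.1  40.4] [9, 8, 21] [0.8109 0.2586 0.07  ] zmed 0.0663 satur [25. 24. 23.]
jar [350.   87.1] [16, 17, 124] [ 0.6933 -0.1245  0.07  ] zmed 0
[... 12198 characters left out ...]
 0.4469 -0.1198  0.085 ] zmed 0.0839 satur [15. 52. 90.]
cvial [105.7 221. ] [29, 19, 156] [ 0.6434 -0.4673  0.085 ] zmed 0.0839 satur [106. 112. 110.]
cvial [156.1 268.9] [18, 13, 104] [ 0.7273 -0.2619  0.085 ] zmed 0.0855 satur [13.5 48.  90. ]
cvial [470.8 270.2] [14, 11, 120] [0.4844 0.359  0.085 ] zmed 0.0846 satur [152. 167. 159.]
cvial [219.7 281.2] [13, 9, 48] [ 0.7079 -0.1206  0.085 ] zmed 0.085 satur [74.5 81.  79. ]
cvial [437.3 279. ] [8, 5, 25] [0.536  0.2961 0.085 ] zmed 0.0853 satur [55. 60. 56.]
cvial [402.4 285.4] [14, 12, 130] [0.5803 0.2319 0.085 ] zmed 0.0848 satur [152. 166. 158.]
cvial [456.5 307.2] [14, 14, 146] [0.5961 0.3435 0.085 ] zmed 0.0848 satur [152. 166. 158.]
```

View pics/crop1.png

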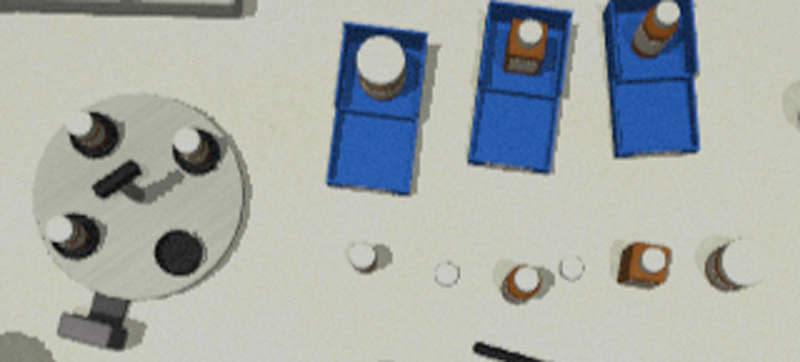

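The crop confirms the choices. The blue bins, left to right, hold a jar, a square bottle and a slim bottle. The loose items are the vial (362,257), slim (522,283), square (643,263) and jar (735,265). The empty cup is at (178,252), with the reader below it at (95,325). The two views disagree by about 6 mm in x, so I average them. Now the orientations.

```bash
cat > m2.py <<'E'
from h import *
off={"top":[.0032,.0005,0],"scene":[-.0032,-.0005,0]}
D=[]
for n in off:
    c=load(n+"0.npz"); P=cloud(c)+off[n]; D.append(np.c_[P.reshape(-1,3),c["image"].reshape(-1,3)])
def rect(name,x0,x1,y0,y1,z0,z1,col=None):
    for t,Q in zip(("top","scene","both"),(D[0],D[1],np.vstack(D))):
        m=(Q[:,0]>x0)&(Q[:,0]<x1)&(Q[:,1]>y0)&(Q[:,1]<y1)&(Q[:,2]>z0)&(Q[:,2]<z1)
        if col=="blue": m&=(Q[:,3]>1.7*Q[:,5])
        p=Q[m][:,:2].astype(np.float32)*1000
        if len(p)>5:
            (cx,cy),(w,h),a=cv2.minAreaRect(p); print(name,t,len(p),"c",round(cx,1),round(cy,1),"wh",round(w,1),round(h,1),"ang",round(a,1))
rect("square",.42,.5,-.30,-.22,.060,.072)
rect("reader",.32,.43,.27,.40,.064,.073)
rect("readerlow",.32,.43,.27,.40,.03,.073)
rect("handle",.49,.57,.25,.34,.114,.124)
for nm,y in (("jarbin",.03),("sqbin",-.125),("slimbin",-.268)):
    rect(nm+" all",.5,.765,y-.075,y+.075,.012,.07,"blue")
    rect(nm+" rim",.5,.68,y-.075,y+.075,.021,.028,"blue")
    rect(nm+" floor",.5,.765,y-.075,y+.075,.001,.008,"blue")
E
python3 m2.py
python3 - <<'E'
import cv2
a=cv2.imread('pics/scene0.png')[195:345,370:500];b=cv2.imread('pics/top0.png')[100:215,145:245]
a=cv2.resize(a,(433,500),interpolation=2);b=cv2.resize(b,(360,414),interpolation=2);b=cv2.copyMakeBorder(b,0,86,0,0,0)
cv2.imwrite('pics/crop2.png',cv2.convertScaleAbs(cv2.hconcat([a,b]),alpha=1.4))
E
```

```text
square top 137 c 462.1 -258.5 wh 39.8 39.2 ang 80.0
square scene 138 c 460.6 -258.0 wh 40.7 42.6 ang 77.8
square both 275 c 460.7 -258.1 wh 41.0 42.4 ang 78.6
reader top 194 c 377.4 333.2 wh 56.0 25.6 ang 75.8
reader scene 187 c 376.2 333.9 wh 55.2 27.1 ang 76.4
reader both 381 c 376.4 333.4 wh 56.1 27.7 ang 76.4
readerlow top 257 c 356.8 339.3 wh 58.2 72.0 ang 75.8
readerlow scene 468 c 377.4 333.5 wh 55.6 30.6 ang 75.2
readerlow both 725 c 357.2 339.8 wh 58.3 72.4 ang 74.5
handle top 109 c 529.5 295.1 wh 14.6 49.3 ang 35.3
handle scene 145 c 527.1 294.9 wh 16.3 48.6 ang 39.7
handle both 254 c 528.1 294.6 wh 17.5 50.2 ang 35.3
jarbin all top 436 c 629.1 35.9 wh 91.9 171.1 ang 84.2
jarbin all scene 1353 c 626.6 35.8 wh 93.4 172.3 ang 83.9
jarbin all both 1789 c 627.4 35.8 wh 93.3 174.3 ang 84.2
jarbin rim top 95 c 609.3 38.1 wh 91.9 130.7 ang 84.5
jarbin rim scene 190 c 610.0 37.4 wh 93.2 139.8 ang 84.5
jarbin rim both 285 c 610.0 37.4 wh 93.2 139.8 ang 84.5
jarbin floor top 1057 c 632.2 36.1 wh 86.1 162.1 ang 84.4
jarbin floor scene 915 c 626.1 36.1 wh 91.2 172.7 ang 84.0
jarbin flo
[... 400 characters left out ...]
loor top 1099 c 660.9 -120.5 wh 89.3 162.2 ang 83.6
sqbin floor scene 863 c 654.7 -121.4 wh 93.0 170.4 ang 83.9
sqbin floor both 1962 c 655.7 -121.8 wh 93.0 172.3 ang 83.6
slimbin all top 641 c 677.1 -272.1 wh 171.8 93.5 ang 4.7
slimbin all scene 1137 c 674.2 -271.9 wh 172.7 93.7 ang 4.7
slimbin all both 1778 c 675.4 -272.0 wh 175.1 94.1 ang 4.7
slimbin rim top 106 c 634.9 -275.8 wh 85.8 94.1 ang 3.5
slimbin rim scene 161 c 635.8 -275.4 wh 92.5 93.4 ang 3.5
slimbin rim both 267 c 635.8 -275.7 wh 92.5 94.0 ang 3.5
slimbin floor top 1042 c 680.5 -271.2 wh 161.1 91.4 ang 4.6
slimbin floor scene 805 c 664.8 -272.6 wh 152.5 91.9 ang 4.7
slimbin floor both 1847 c 674.8 -271.8 wh 172.6 91.9 ang 4.7
```

View pics/crop2.png

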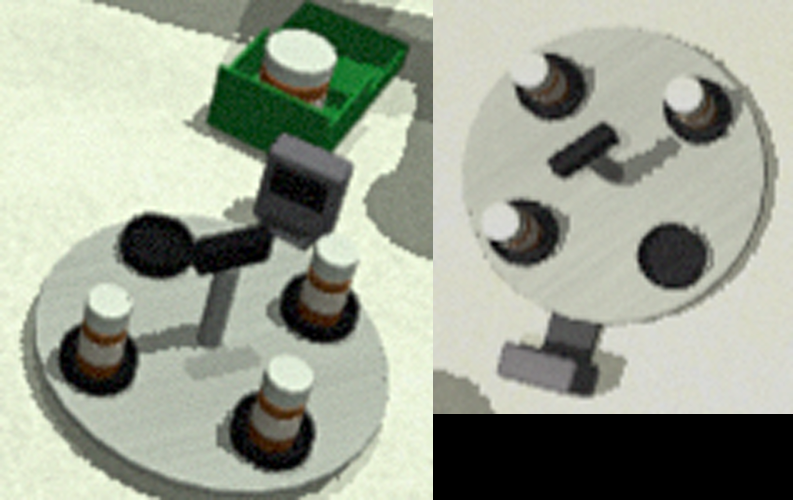

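The reader's face normal (165.8°) agrees with its bearing from the axis (165.9°). The empty cup is at 217.2°, so the carousel turns −51.3°. Going to the handle.

Emit:
step_arm --increments '[{"tx":28,"ty":-33,"az":-3.1,"claw":0.2},{"tx":28,"ty":-33,"az":-3.1},{"tx":28,"ty":-33,"az":-3.1},{"tx":28,"ty":-33,"az":-3.1},{"tx":28,"ty":-33,"az":-3.1},{"tx":28,"ty":-33,"az":-3.1},{"tx":28,"ty":-33,"az":-3.1},{"tx":28,"ty":-33,"az":-3.1},{"tx":28,"ty":-33,"az":-3.1},{"tx":28,"ty":-33,"az":-3.1},{},{}]' --newtons 25

```text
$.increments[0]: bad value
```

Emit:
step_arm --increments '[{"tx":28,"ty":-33,"tz":0,"ax":0,"ay":0,"az":-3.1,"claw":0.2},{"tx":28,"ty":-33,"tz":0,"ax":0,"ay":0,"az":-3.1,"claw":0.2},{"tx":28,"ty":-33,"tz":0,"ax":0,"ay":0,"az":-3.1,"claw":0.2},{"tx":28,"ty":-33,"tz":0,"ax":0,"ay":0,"az":-3.1,"claw":0.2},{"tx":28,"ty":-33,"tz":0,"ax":0,"ay":0,"az":-3.1,"claw":0.2},{"tx":28,"ty":-33,"tz":0,"ax":0,"ay":0,"az":-3.1,"claw":0.2},{"tx":28,"ty":-33,"tz":0,"ax":0,"ay":0,"az":-3.1,"claw":0.2},{"tx":28,"ty":-33,"tz":0,"ax":0,"ay":0,"az":-3.1,"claw":0.2},{"tx":28,"ty":-33,"tz":0,"ax":0,"ay":0,"az":-3.1,"claw":0.2},{"tx":28,"ty":-33,"tz":0,"ax":0,"ay":0,"az":-3.1,"claw":0.2},{"tx":0,"ty":0,"tz":0,"ax":0,"ay":0,"az":0,"claw":0.2}]' --newtons 25

```text
time_s: 1.2
tcp_pos: [0.5318, 0.2933, 0.245]
eef_rot: [179.9, -0.0, -53.1]
contact_force: [-0.8, 0.0, 0.6]
gripper_width: 0.0524
```

Emit:
step_arm --increments '[{"tx":0,"ty":0,"tz":-20,"ax":0,"ay":0,"az":0,"claw":0.2},{"tx":0,"ty":0,"tz":-30,"ax":0,"ay":0,"az":0,"claw":0.2},{"tx":0,"ty":0,"tz":-30,"ax":0,"ay":0,"az":0,"claw":0.2},{"tx":0,"ty":0,"tz":-20,"ax":0,"ay":0,"az":0,"claw":0.2},{"tx":0,"ty":0,"tz":0,"ax":0,"ay":0,"az":0,"claw":0.2},{"tx":0,"ty":0,"tz":0,"ax":0,"ay":0,"az":0,"claw":0.2}]'

```text
time_s: 1.8
tcp_pos: [0.5297, 0.2973, 0.1458]
eef_rot: [180.0, -0.0, -52.7]
contact_force: [0.2, -0.3, 0.3]
gripper_width: 0.0526
```

```bash
cat > snap.py <<'E'
import sys,cv2,numpy as np
from plant import r,optics
tag=sys.argv[1]
for n in ("scene","top"):
    c=optics.capture(n); cv2.imwrite(f"pics/{n}_{tag}.png",c["image"]); np.savez(f"{n}_{tag}.npz",**c)
s=r.get_state(); print(s["time_s"],s["tcp_pos"].round(4),s["eef_rot"].round(2),s["joints"].round(1),s["gripper_width"])
E
python3 snap.py a; python3 -c "
import cv2
a=cv2.imread('pics/scene_a.png')[130:350,340:540];cv2.imwrite('pics/crop3.png',cv2.convertScaleAbs(cv2.resize(a,None,fx=2.7,fy=2.7,interpolation=2),alpha=1.4))"
```

```text
1.9 [0.5302 0.2978 0.147 ] [-179.88   -0.    -52.67] [ 47.7  18.8 -15.6   0.  -55.4 -10.4] 0.0526079299553198
```

View pics/crop3.png

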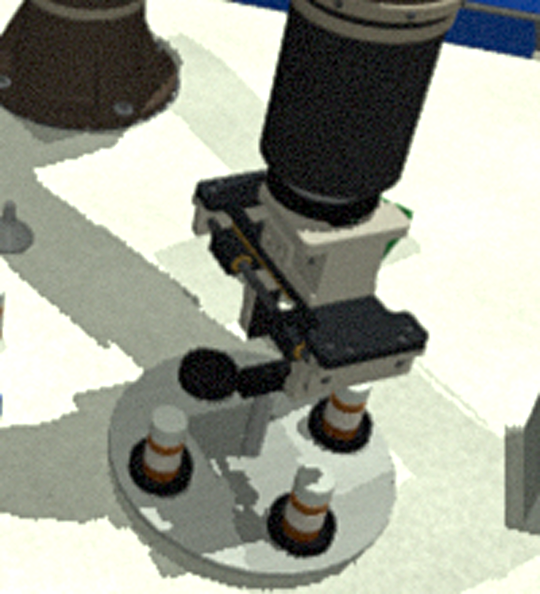

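The picture shows the fingers straddling above the handle bar near (265,375), clear of the vials. Descend and close.

Emit:
step_arm --increments '[{"tx":-1,"ty":-2,"tz":-10,"ax":0,"ay":0,"az":0,"claw":0.2},{"tx":0,"ty":0,"tz":-10,"ax":0,"ay":0,"az":0,"claw":0.2},{"tx":0,"ty":0,"tz":-10,"ax":0,"ay":0,"az":0,"claw":0.2},{"tx":0,"ty":0,"tz":-4,"ax":0,"ay":0,"az":0,"claw":0.2},{"tx":0,"ty":0,"tz":0,"ax":0,"ay":0,"az":0,"claw":0.2},{"tx":0,"ty":0,"tz":0,"ax":0,"ay":0,"az":0,"claw":-1},{"tx":0,"ty":0,"tz":0,"ax":0,"ay":0,"az":0,"claw":-1},{"tx":0,"ty":0,"tz":0,"ax":0,"ay":0,"az":0,"claw":-1},{"tx":0,"ty":0,"tz":0,"ax":0,"ay":0,"az":0,"claw":-1},{"tx":0,"ty":0,"tz":0,"ax":0,"ay":0,"az":0,"claw":-1},{"tx":0,"ty":0,"tz":0,"ax":0,"ay":0,"az":0,"claw":-1},{"tx":0,"ty":0,"tz":0,"ax":0,"ay":0,"az":0,"claw":-1}]' --newtons 20

```text
time_s: 3.1
tcp_pos: [0.5286, 0.2951, 0.1117]
eef_rot: [180.0, 0.0, -52.7]
contact_force: [-1.2, -1.1, 1.4]
gripper_width: 0.0141
```

Emit:
step_arm --increments '[{"tx":0,"ty":0,"tz":0,"ax":0,"ay":0,"az":-2,"claw":-1},{"tx":0,"ty":0,"tz":0,"ax":0,"ay":0,"az":-5,"claw":-1},{"tx":0,"ty":0,"tz":0,"ax":0,"ay":0,"az":-6,"claw":-1},{"tx":0,"ty":0,"tz":0,"ax":0,"ay":0,"az":-6,"claw":-1},{"tx":0,"ty":0,"tz":0,"ax":0,"ay":0,"az":-6,"claw":-1},{"tx":0,"ty":0,"tz":0,"ax":0,"ay":0,"az":-6,"claw":-1},{"tx":0,"ty":0,"tz":0,"ax":0,"ay":0,"az":-6,"claw":-1},{"tx":0,"ty":0,"tz":0,"ax":0,"ay":0,"az":-6,"claw":-1},{"tx":0,"ty":0,"tz":0,"ax":0,"ay":0,"az":-5,"claw":-1},{"tx":0,"ty":0,"tz":0,"ax":0,"ay":0,"az":-3.5,"claw":-1},{"tx":0,"ty":0,"tz":0,"ax":0,"ay":0,"az":0,"claw":-1},{"tx":0,"ty":0,"tz":0,"ax":0,"ay":0,"az":0,"claw":-1}]'

```text
time_s: 4.3
tcp_pos: [0.5282, 0.295, 0.1117]
eef_rot: [180.0, -0.0, -104.1]
contact_force: [-4.2, 0.1, 5.7]
gripper_width: 0.0139
```

Emit:
step_arm --increments '[{"tx":0,"ty":0,"tz":0,"ax":0,"ay":0,"az":0,"claw":-1},{"tx":0,"ty":0,"tz":0,"ax":0,"ay":0,"az":0,"claw":0},{"tx":0,"ty":0,"tz":0,"ax":0,"ay":0,"az":0,"claw":0},{"tx":0,"ty":0,"tz":0,"ax":0,"ay":0,"az":0,"claw":0},{"tx":0,"ty":0,"tz":0,"ax":0,"ay":0,"az":0,"claw":0},{"tx":0,"ty":0,"tz":15,"ax":0,"ay":0,"az":0,"claw":0},{"tx":0,"ty":0,"tz":30,"ax":0,"ay":0,"az":0,"claw":0},{"tx":0,"ty":0,"tz":40,"ax":0,"ay":0,"az":0,"claw":0},{"tx":0,"ty":0,"tz":30,"ax":0,"ay":0,"az":0,"claw":0},{"tx":0,"ty":0,"tz":0,"ax":0,"ay":0,"az":0,"claw":0}]'

```text
time_s: 5.3
tcp_pos: [0.5308, 0.2965, 0.2317]
eef_rot: [-179.7, 0.4, -104.2]
contact_force: [-0.5, -0.9, 0.2]
gripper_width: 0.0437
```

Emit:
step_arm --increments '[{"tx":-5,"ty":-20,"tz":0,"ax":0,"ay":0,"az":7.5,"claw":0},{"tx":-6,"ty":-21,"tz":0,"ax":0,"ay":0,"az":7.5,"claw":0},{"tx":-5,"ty":-21,"tz":0,"ax":0,"ay":0,"az":7.5,"claw":0},{"tx":-6,"ty":-20,"tz":0,"ax":0,"ay":0,"az":7.5,"claw":0},{"tx":-5,"ty":-21,"tz":0,"ax":0,"ay":0,"az":7.5,"claw":0},{"tx":-6,"ty":-21,"tz":0,"ax":0,"ay":0,"az":7.5,"claw":0},{"tx":-5,"ty":-20,"tz":0,"ax":0,"ay":0,"az":7.5,"claw":0},{"tx":-6,"ty":-21,"tz":0,"ax":0,"ay":0,"az":7.5,"claw":0.4},{"tx":-5,"ty":-21,"tz":0,"ax":0,"ay":0,"az":7.5,"claw":0.4},{"tx":-6,"ty":-20,"tz":0,"ax":0,"ay":0,"az":7.5,"claw":0.4},{"tx":-5,"ty":-21,"tz":0,"ax":0,"ay":0,"az":7.5,"claw":0.4},{"tx":-5,"ty":-21,"tz":0,"ax":0,"ay":0,"az":7.4,"claw":0.4}]'

```text
time_s: 6.5
tcp_pos: [0.4632, 0.0463, 0.2262]
eef_rot: [180.0, 0.0, -14.0]
contact_force: [-1.1, -0.1, -0.6]
gripper_width: 0.0613
```

```bash
python3 snap.py b
cat > car.py <<'E'
import sys; from h import *
off={"top":[.0032,.0005,0],"scene":[-.0032,-.0005,0]}
for n in off:
    c=load(f"{n}_{sys.argv[1]}.npz"); P=cloud(c)+off[n]; Z=P[...,2]
    near=np.hypot(P[...,0]-.529,P[...,1]-.295)<.115
    m=((np.abs(Z-.085)<.005)&near&(c["image"].min(-1)>110)).astype(np.uint8)
    k,l,s,ce=cv2.connectedComponentsWithStats(m)
    for i in range(1,k):
        if s[i,4]>25:
            q=ray(c,ce[i],.085)[0]+off[n]; d=q[:2]-[.5285,.295]
            print(n,s[i,4],q.round(4),"r",np.hypot(*d).round(4),"ang",np.degrees(np.arctan2(d[1],d[0])).round(1))
    p=P[(np.abs(Z-.119)<.005)&near][:,:2].astype(np.float32)*1000; print(n,"handle",cv2.minAreaRect(p))
E
python3 car.py b
```

```text
6.6 [0.4627 0.0454 0.2262] [ 1.7998e+02  3.0000e-02 -1.4160e+01] [ 30.    1.2 -26.4  -0.  -62.4  45.9] 0.06122667618196288
top 85 [0.6071 0.2758 0.085 ] r 0.0809 ang -13.7
top 84 [0.5496 0.3727 0.085 ] r 0.0805 ang 74.8
top handle ((0.0, 0.0), (0.0, 0.0), 0.0)
scene 92 [0.5074 0.2176 0.085 ] r 0.0802 ang -105.3
scene 115 [0.5469 0.3725 0.085 ] r 0.0796 ang 76.7
scene 122 [0.6051 0.2753 0.085 ] r 0.0791 ang -14.4
scene handle ((526.7000122070312, 294.7602844238281), (50.438480377197266, 16.12126922607422), 73.2110366821289)
```

The vials are at −14.0°, 75.8° and −105.3°, so the empty cup stands at 165.7° against the reader's 165.8°. Picking the vial.

Emit:
step_arm --increments '[{"tx":1,"ty":2,"tz":-30,"ax":0,"ay":0,"az":0,"claw":0.4},{"tx":0,"ty":0,"tz":-40,"ax":0,"ay":0,"az":0,"claw":0.4},{"tx":0,"ty":0,"tz":-40,"ax":0,"ay":0,"az":0,"claw":0.4},{"tx":0,"ty":0,"tz":-30,"ax":0,"ay":0,"az":0,"claw":0.4},{"tx":0,"ty":0,"tz":-20,"ax":0,"ay":0,"az":0,"claw":0.4},{"tx":0,"ty":0,"tz":-16,"ax":0,"ay":0,"az":0,"claw":0.4},{"tx":0,"ty":0,"tz":-10,"ax":0,"ay":0,"az":0,"claw":0.4},{"tx":0,"ty":0,"tz":0,"ax":0,"ay":0,"az":0,"claw":0.4},{"tx":0,"ty":0,"tz":0,"ax":0,"ay":0,"az":0,"claw":0.4}]'

```text
time_s: 7.5
tcp_pos: [0.465, 0.0494, 0.0408]
eef_rot: [-180.0, -0.0, -14.3]
contact_force: [0.4, -0.9, 0.5]
gripper_width: 0.0613
```

Emit:
step_arm --increments '[{"tx":0,"ty":0,"tz":0,"ax":0,"ay":0,"az":0,"claw":-1},{"tx":0,"ty":0,"tz":0,"ax":0,"ay":0,"az":0,"claw":-1},{"tx":0,"ty":0,"tz":0,"ax":0,"ay":0,"az":0,"claw":-1},{"tx":0,"ty":0,"tz":0,"ax":0,"ay":0,"az":0,"claw":-1},{"tx":0,"ty":0,"tz":0,"ax":0,"ay":0,"az":0,"claw":-1},{"tx":0,"ty":0,"tz":0,"ax":0,"ay":0,"az":0,"claw":-1},{"tx":0,"ty":0,"tz":0,"ax":0,"ay":0,"az":0,"claw":-1}]' --newtons 8

```text
time_s: 8.2
tcp_pos: [0.4647, 0.0491, 0.0408]
eef_rot: [-180.0, -0.0, -14.3]
contact_force: [-0.7, -0.4, 4.9]
gripper_width: 0.0277
```

Emit:
step_arm --increments '[{"tx":0,"ty":0,"tz":10,"ax":0,"ay":0,"az":0,"claw":-1},{"tx":0,"ty":0,"tz":30,"ax":0,"ay":0,"az":0,"claw":-1},{"tx":0,"ty":0,"tz":40,"ax":0,"ay":0,"az":0,"claw":-1},{"tx":0,"ty":0,"tz":30,"ax":0,"ay":0,"az":0,"claw":-1},{"tx":0,"ty":0,"tz":0,"ax":0,"ay":0,"az":0,"claw":-1}]'

```text
time_s: 8.7
tcp_pos: [0.467, 0.0501, 0.1553]
eef_rot: [-179.7, -0.4, -14.3]
contact_force: [0.4, -0.0, -0.3]
gripper_width: 0.0274
```

```bash
python3 snap.py c
cat > held.py <<'E'
# white cap of a held thing: held.py tag x y ztop
import sys; from h import *
tag=sys.argv[1]; x,y,z=map(float,sys.argv[2:5])
off={"top":[.0032,.0005,0],"scene":[-.0032,-.0005,0]}
for n in off:
    c=load(f"{n}_{tag}.npz"); P=cloud(c)+off[n]; im=c["image"].astype(int)
    m=(np.hypot(P[...,0]-x,P[...,1]-y)<.04)&(P[...,2]<z+.02)&(P[...,2]>z-.11)
    o=m&(im[...,2]>1.5*im[...,0])&(im[...,2]>30)   # amber
    w=m&(im.min(-1)>130)
    for k,q in (("amber",o),("white",w)):
        if q.sum()>5: print(n,k,q.sum(),"min",P[q].min(0).round(4),"max",P[q].max(0).round(4),"med",np.median(P[q],0).round(4))
E
python3 held.py c .4647 .0491 .17
```

```text
8.8 [0.4647 0.0493 0.1514] [-1.799e+02 -8.000e-02 -1.432e+01] [ 30.3   5.8 -32.4  -0.  -51.7  45.4] 0.0278067102794189
scene amber 81 min [0.4647 0.0355 0.1147] max [0.4804 0.0639 0.1592] med [0.4755 0.0523 0.1261]
```

Emit:
step_arm --increments '[{"tx":-1,"ty":15.5,"tz":0,"ax":0,"ay":0,"az":0,"claw":-1},{"tx":-1.5,"ty":30,"tz":0,"ax":0,"ay":0,"az":0,"claw":-1},{"tx":-2,"ty":35,"tz":0,"ax":0,"ay":0,"az":0,"claw":-1},{"tx":-2,"ty":35,"tz":0,"ax":0,"ay":0,"az":0,"claw":-1},{"tx":-2,"ty":35,"tz":0,"ax":0,"ay":0,"az":0,"claw":-1},{"tx":-2,"ty":35,"tz":0,"ax":0,"ay":0,"az":0,"claw":-1},{"tx":-1.5,"ty":35,"tz":0,"ax":0,"ay":0,"az":0,"claw":-1},{"tx":-1,"ty":28,"tz":0,"ax":0,"ay":0,"az":0,"claw":-1},{"tx":-1,"ty":17,"tz":0,"ax":0,"ay":0,"az":0,"claw":-1},{"tx":0,"ty":0,"tz":0,"ax":0,"ay":0,"az":0,"claw":-1},{"tx":0,"ty":0,"tz":0,"ax":0,"ay":0,"az":0,"claw":-1},{"tx":0,"ty":0,"tz":0,"ax":0,"ay":0,"az":0,"claw":-1}]'

```text
time_s: 10.0
tcp_pos: [0.4504, 0.3134, 0.1501]
eef_rot: [179.9, 0.0, -14.3]
contact_force: [0.2, 0.3, 0.1]
gripper_width: 0.0274
```

```bash
python3 snap.py d; python3 -c "
import cv2
a=cv2.imread('pics/scene_d.png')[150:330,360:520];cv2.imwrite('pics/crop4.png',cv2.convertScaleAbs(cv2.resize(a,None,fx=3.2,fy=3.2,interpolation=2),alpha=1.6))"
```

```text
10.1 [0.4506 0.3136 0.1505] [ 1.7998e+02  1.0000e-02 -1.4360e+01] [ 55.3  13.5 -22.7  -0.  -53.8  20.4] 0.027648041272723294
```

View pics/crop4.png

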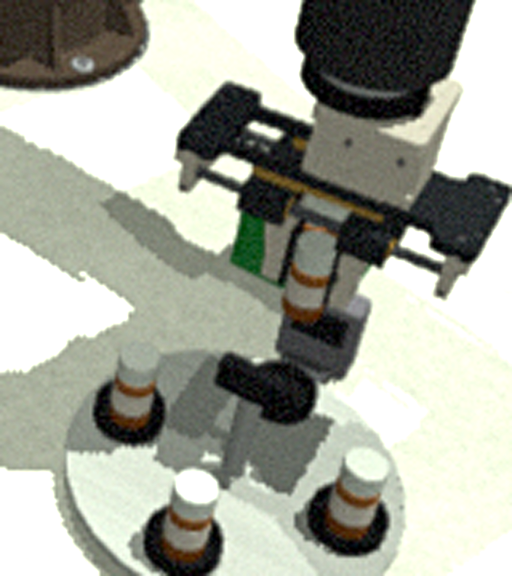

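The vial hangs above the cup at (285,390), in front of the reader. Lowering.

Emit:
step_arm --increments '[{"tx":0.5,"ty":1,"tz":-15,"ax":0,"ay":0,"az":0,"claw":-1},{"tx":0,"ty":0,"tz":-20,"ax":0,"ay":0,"az":0,"claw":-1},{"tx":0,"ty":0,"tz":-20,"ax":0,"ay":0,"az":0,"claw":-1},{"tx":0,"ty":0,"tz":-12,"ax":0,"ay":0,"az":0,"claw":-1},{"tx":0,"ty":0,"tz":-8,"ax":0,"ay":0,"az":0,"claw":-1},{"tx":0,"ty":0,"tz":-4,"ax":0,"ay":0,"az":0,"claw":-1},{"tx":0,"ty":0,"tz":-3,"ax":0,"ay":0,"az":0,"claw":-1},{"tx":0,"ty":0,"tz":0,"ax":0,"ay":0,"az":0,"claw":-1},{"tx":0,"ty":0,"tz":0,"ax":0,"ay":0,"az":0,"claw":-1}]'

```text
time_s: 11.0
tcp_pos: [0.4513, 0.3159, 0.0691]
eef_rot: [-180.0, -0.0, -14.3]
contact_force: [-0.1, 0.4, -1.1]
gripper_width: 0.0277
```

Emit:
step_arm --increments '[{"tx":0,"ty":0,"tz":-1,"ax":0,"ay":0,"az":0,"claw":-1},{"tx":0,"ty":0,"tz":-1,"ax":0,"ay":0,"az":0,"claw":-1},{"tx":0,"ty":0,"tz":-0.5,"ax":0,"ay":0,"az":0,"claw":-1},{"tx":0,"ty":0,"tz":0,"ax":0,"ay":0,"az":0,"claw":-1},{"tx":0,"ty":0,"tz":0,"ax":0,"ay":0,"az":0,"claw":-1}]'

```text
time_s: 11.5
tcp_pos: [0.4511, 0.3156, 0.0661]
eef_rot: [180.0, -0.0, -14.3]
contact_force: [0.0, -0.2, -0.8]
gripper_width: 0.028
```

Emit:
step_arm --increments '[{"tx":0,"ty":0,"tz":-0.5,"ax":0,"ay":0,"az":0,"claw":-1},{"tx":0,"ty":0,"tz":-0.5,"ax":0,"ay":0,"az":0,"claw":-1},{"tx":0,"ty":0,"tz":0,"ax":0,"ay":0,"az":0,"claw":-1},{"tx":0,"ty":0,"tz":0,"ax":0,"ay":0,"az":0,"claw":-1}]'

```text
time_s: 11.9
tcp_pos: [0.4513, 0.3159, 0.0658]
eef_rot: [-180.0, -0.0, -14.3]
contact_force: [-1.4, -0.1, 5.7]
gripper_width: 0.028
```

Contact at 5.7 N, so the vial is seated. Release and lift.

Emit:
step_arm --increments '[{"tx":0,"ty":0,"tz":0.3,"ax":0,"ay":0,"az":0,"claw":-0.3},{"tx":0,"ty":0,"tz":0,"ax":0,"ay":0,"az":0,"claw":-0.2},{"tx":0,"ty":0,"tz":0,"ax":0,"ay":0,"az":0,"claw":0.1},{"tx":0,"ty":0,"tz":0,"ax":0,"ay":0,"az":0,"claw":0.1},{"tx":0,"ty":0,"tz":0,"ax":0,"ay":0,"az":0,"claw":0.1},{"tx":0,"ty":0,"tz":10,"ax":0,"ay":0,"az":0,"claw":0.1},{"tx":0,"ty":0,"tz":20,"ax":0,"ay":0,"az":0,"claw":0.1},{"tx":0,"ty":0,"tz":40,"ax":0,"ay":0,"az":0,"claw":0.1},{"tx":0,"ty":0,"tz":45,"ax":0,"ay":0,"az":0,"claw":0.1},{"tx":0,"ty":0,"tz":25,"ax":0,"ay":0,"az":0,"claw":0.1}]'

```text
time_s: 12.9
tcp_pos: [0.4521, 0.3164, 0.21]
eef_rot: [-179.8, -0.1, -14.3]
contact_force: [0.0, -0.6, -0.2]
gripper_width: 0.0479
```

Emit:
step_arm --increments '[{"tx":-1,"ty":-25,"tz":0,"ax":0,"ay":0,"az":1.5,"claw":0.5},{"tx":-1,"ty":-40,"tz":0,"ax":0,"ay":0,"az":1.75,"claw":0.5},{"tx":-1,"ty":-40,"tz":0,"ax":0,"ay":0,"az":1.75,"claw":0.5},{"tx":-1,"ty":-40,"tz":0,"ax":0,"ay":0,"az":1.75,"claw":0.5},{"tx":-1,"ty":-40,"tz":0,"ax":0,"ay":0,"az":1.75,"claw":0.5},{"tx":-1,"ty":-40,"tz":0,"ax":0,"ay":0,"az":1.75,"claw":0.5},{"tx":-1,"ty":-40,"tz":0,"ax":0,"ay":0,"az":1.75,"claw":0.5},{"tx":-1,"ty":-40,"tz":0,"ax":0,"ay":0,"az":1.75,"claw":0.5},{"tx":-1,"ty":-40,"tz":0,"ax":0,"ay":0,"az":1.75,"claw":0.5},{"tx":-1,"ty":-40,"tz":0,"ax":0,"ay":0,"az":1.75,"claw":0.5},{"tx":-2,"ty":-34,"tz":0,"ax":0,"ay":0,"az":1.75,"claw":0.5},{"tx":-2,"ty":-20,"tz":0,"ax":0,"ay":0,"az":0,"claw":0.5}]'

```text
time_s: 14.1
tcp_pos: [0.4367, -0.1255, 0.2062]
eef_rot: [180.0, -0.0, 4.7]
contact_force: [0.5, 0.7, 0.2]
gripper_width: 0.0659
```

Emit:
step_arm --increments '[{"tx":0,"ty":0,"tz":0,"ax":0,"ay":0,"az":0,"claw":0.5},{"tx":0,"ty":0,"tz":0,"ax":0,"ay":0,"az":0,"claw":0.5},{"tx":0,"ty":0,"tz":0,"ax":0,"ay":0,"az":0,"claw":0.5}]'

```text
time_s: 14.4
tcp_pos: [0.4372, -0.1229, 0.2057]
eef_rot: [-180.0, -0.0, 4.7]
contact_force: [0.7, -0.1, -0.2]
gripper_width: 0.0656
```

```bash
python3 snap.py e; python3 car.py e
python3 - <<'E'
import cv2
a=cv2.imread('pics/scene_e.png')[140:330,150:520];cv2.imwrite('pics/crop5.png',cv2.convertScaleAbs(cv2.resize(a,None,fx=2.1,fy=2.1,interpolation=2),alpha=1.4))
E
```

```text
14.5 [ 0.4373 -0.1227  0.2056] [-1.80e+02 -2.00e-02  4.76e+00] [  9.3   1.2 -29.4  -0.  -59.4  85.5] 0.06559199629020754
top 82 [0.6073 0.2755 0.085 ] r 0.0811 ang -13.9
top 83 [0.5497 0.3724 0.085 ] r 0.0802 ang 74.7
top 85 [0.4516 0.3166 0.085 ] r 0.0798 ang 164.3
top handle ((529.343505859375, 294.8406677246094), (50.01371765136719, 14.417259216308594), 75.07943725585938)
scene 88 [0.4494 0.3159 0.085 ] r 0.0818 ang 165.2
scene 92 [0.5074 0.2178 0.085 ] r 0.08 ang -105.3
scene 117 [0.5474 0.3727 0.085 ] r 0.08 ang 76.4
scene 126 [0.6048 0.275  0.085 ] r 0.0789 ang -14.7
scene handle ((527.623291015625, 294.8515930175781), (49.52920150756836, 16.502309799194336), 77.13567352294922)
```

View pics/crop5.png

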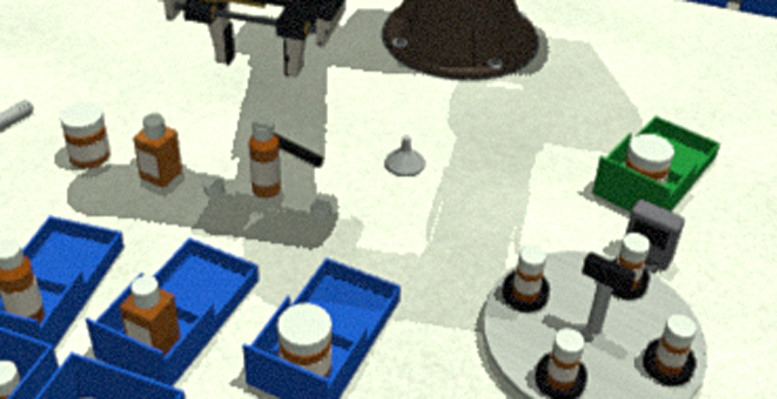

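The vial stands upright in the cup before the reader (632,265), and the carousel angle is unchanged. Now the slim bottle.

Emit:
step_arm --increments '[{"tx":0,"ty":-1,"tz":-30,"ax":0,"ay":0,"az":0,"claw":0.5},{"tx":0,"ty":0,"tz":-35,"ax":0,"ay":0,"az":0,"claw":0.5},{"tx":0,"ty":0,"tz":-35,"ax":0,"ay":0,"az":0,"claw":0.5},{"tx":0,"ty":0,"tz":-25,"ax":0,"ay":0,"az":0,"claw":0.5},{"tx":0,"ty":0,"tz":-16,"ax":0,"ay":0,"az":0,"claw":0.5},{"tx":0,"ty":0,"tz":0,"ax":0,"ay":0,"az":0,"claw":0.5},{"tx":0,"ty":0,"tz":0,"ax":0,"ay":0,"az":0,"claw":-1},{"tx":0,"ty":0,"tz":0,"ax":0,"ay":0,"az":0,"claw":-1},{"tx":0,"ty":0,"tz":0,"ax":0,"ay":0,"az":0,"claw":-1},{"tx":0,"ty":0,"tz":0,"ax":0,"ay":0,"az":0,"claw":-1},{"tx":0,"ty":0,"tz":0,"ax":0,"ay":0,"az":0,"claw":-1},{"tx":0,"ty":0,"tz":0,"ax":0,"ay":0,"az":0,"claw":-1}]' --newtons 12

```text
time_s: 15.7
tcp_pos: [0.4376, -0.1244, 0.065]
eef_rot: [180.0, -0.1, 4.7]
contact_force: [-0.6, 0.7, 6.3]
gripper_width: 0.0358
```

Emit:
step_arm --increments '[{"tx":0,"ty":0,"tz":0,"ax":0,"ay":0,"az":0,"claw":-1},{"tx":0,"ty":0,"tz":0,"ax":0,"ay":0,"az":0,"claw":-1}]'

```text
time_s: 15.9
tcp_pos: [0.4376, -0.1244, 0.065]
eef_rot: [180.0, -0.1, 4.7]
contact_force: [-0.9, 0.8, 5.8]
gripper_width: 0.0355
```

Emit:
step_arm --increments '[{"tx":0,"ty":0,"tz":10,"ax":0,"ay":0,"az":0,"claw":-1},{"tx":0,"ty":0,"tz":35,"ax":0,"ay":0,"az":0,"claw":-1},{"tx":0,"ty":0,"tz":40,"ax":0,"ay":0,"az":0,"claw":-1},{"tx":16,"ty":-12,"tz":25,"ax":0,"ay":0,"az":0,"claw":-1},{"tx":28,"ty":-21,"tz":10,"ax":0,"ay":0,"az":0,"claw":-1},{"tx":32,"ty":-25,"tz":0,"ax":0,"ay":0,"az":0,"claw":-1},{"tx":32,"ty":-25,"tz":0,"ax":0,"ay":0,"az":0,"claw":-1},{"tx":32,"ty":-25,"tz":0,"ax":0,"ay":0,"az":0,"claw":-1},{"tx":30,"ty":-23,"tz":0,"ax":0,"ay":0,"az":0,"claw":-1},{"tx":18,"ty":-14,"tz":0,"ax":0,"ay":0,"az":0,"claw":-1},{"tx":8,"ty":-6,"tz":0,"ax":0,"ay":0,"az":0,"claw":-1},{"tx":0,"ty":0,"tz":0,"ax":0,"ay":0,"az":0,"claw":-1}]'

```text
time_s: 17.1
tcp_pos: [0.6331, -0.2759, 0.1836]
eef_rot: [-180.0, 0.1, 4.6]
contact_force: [-0.0, -0.6, -2.0]
gripper_width: 0.0356
```

Emit:
step_arm --increments '[{"tx":0,"ty":0,"tz":0,"ax":0,"ay":0,"az":0,"claw":-1},{"tx":0,"ty":0,"tz":0,"ax":0,"ay":0,"az":0,"claw":-1}]'

```text
time_s: 17.3
tcp_pos: [0.6324, -0.2746, 0.1849]
eef_rot: [-180.0, -0.0, 4.7]
contact_force: [0.5, -0.3, -1.5]
gripper_width: 0.0361
```

```bash
python3 snap.py f; python3 held.py f .634 -.275 .22
python3 - <<'E'
import cv2
a=cv2.imread('pics/scene_f.png')[130:360,40:300];cv2.imwrite('pics/crop6.png',cv2.convertScaleAbs(cv2.resize(a,None,fx=2.4,fy=2.4,interpolation=2),alpha=1.4))
E
```

```text
17.4 [ 0.6327 -0.2747  0.1851] [ 1.80e+02 -4.00e-02  4.73e+00] [ -7.3  24.1  -1.9  -0.  -63.9 102.1] 0.03588993545974811
top amber 21 min [ 0.6147 -0.2906  0.1288] max [ 0.6291 -0.2596  0.2203] med [ 0.6188 -0.2722  0.1869]
scene amber 264 min [ 0.6158 -0.2977  0.1233] max [ 0.6485 -0.2433  0.2378] med [ 0.6421 -0.2672  0.1858]
```

View pics/crop6.png

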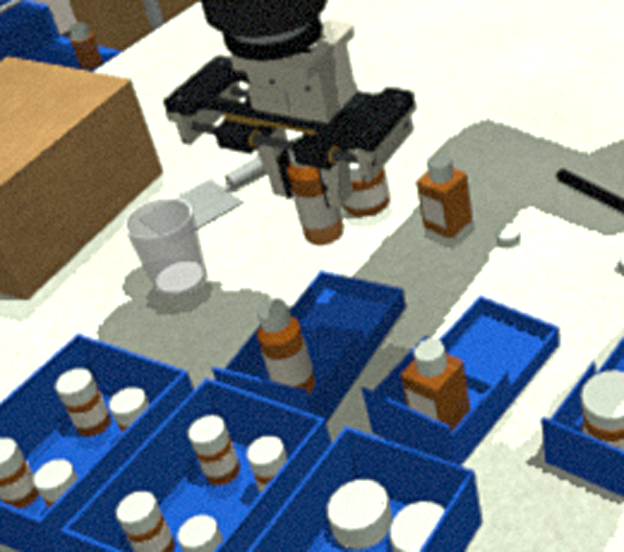

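The slim bottle hangs upright over the near half of the slim bin. Lower it.

Emit:
step_arm --increments '[{"tx":1,"ty":0,"tz":-20,"ax":0,"ay":0,"az":0,"claw":-1},{"tx":0,"ty":0,"tz":-30,"ax":0,"ay":0,"az":0,"claw":-1},{"tx":0,"ty":0,"tz":-25,"ax":0,"ay":0,"az":0,"claw":-1},{"tx":0,"ty":0,"tz":-18,"ax":0,"ay":0,"az":0,"claw":-1},{"tx":0,"ty":0,"tz":-12,"ax":0,"ay":0,"az":0,"claw":-1},{"tx":0,"ty":0,"tz":-6,"ax":0,"ay":0,"az":0,"claw":-1},{"tx":0,"ty":0,"tz":-3,"ax":0,"ay":0,"az":0,"claw":-1},{"tx":0,"ty":0,"tz":0,"ax":0,"ay":0,"az":0,"claw":-1},{"tx":0,"ty":0,"tz":-1,"ax":0,"ay":0,"az":0,"claw":-1},{"tx":0,"ty":0,"tz":0,"ax":0,"ay":0,"az":0,"claw":-1},{"tx":0,"ty":0,"tz":0,"ax":0,"ay":0,"az":0,"claw":-1}]'

```text
time_s: 18.5
tcp_pos: [0.6344, -0.2755, 0.0699]
eef_rot: [180.0, -0.0, 4.7]
contact_force: [0.3, 0.2, -1.8]
gripper_width: 0.036
```

Emit:
step_arm --increments '[{"tx":0,"ty":0,"tz":-1,"ax":0,"ay":0,"az":0,"claw":-1},{"tx":0,"ty":0,"tz":0,"ax":0,"ay":0,"az":0,"claw":-1},{"tx":0,"ty":0,"tz":0,"ax":0,"ay":0,"az":0,"claw":-1}]'

```text
time_s: 18.8
tcp_pos: [0.6345, -0.2755, 0.0691]
eef_rot: [180.0, -0.1, 4.7]
contact_force: [-0.7, -0.2, 4.3]
gripper_width: 0.0357
```

Emit:
step_arm --increments '[{"tx":0,"ty":0,"tz":0,"ax":0,"ay":0,"az":0,"claw":-0.12},{"tx":0,"ty":0,"tz":0,"ax":0,"ay":0,"az":0,"claw":0},{"tx":0,"ty":0,"tz":0,"ax":0,"ay":0,"az":0,"claw":0.4},{"tx":0,"ty":0,"tz":0,"ax":0,"ay":0,"az":0,"claw":0.4},{"tx":0,"ty":0,"tz":0,"ax":0,"ay":0,"az":0,"claw":0.4},{"tx":0,"ty":0,"tz":10,"ax":0,"ay":0,"az":0,"claw":0.4},{"tx":0,"ty":0,"tz":25,"ax":0,"ay":0,"az":0,"claw":0.4},{"tx":0,"ty":0,"tz":35,"ax":0,"ay":0,"az":0,"claw":0.4},{"tx":0,"ty":0,"tz":35,"ax":0,"ay":0,"az":0,"claw":0.4},{"tx":0,"ty":0,"tz":25,"ax":0,"ay":0,"az":0,"claw":0.4},{"tx":0,"ty":0,"tz":10,"ax":0,"ay":0,"az":0,"claw":0.4}]'

```text
time_s: 19.9
tcp_pos: [0.6354, -0.2758, 0.2128]
eef_rot: [179.9, -0.3, 4.7]
contact_force: [-0.2, 0.8, 0.8]
gripper_width: 0.0613
```

Emit:
step_arm --increments '[{"tx":-12,"ty":1,"tz":0,"ax":0,"ay":0,"az":-2,"claw":0.6},{"tx":-30,"ty":3,"tz":0,"ax":0,"ay":0,"az":-3,"claw":0.6},{"tx":-35,"ty":4,"tz":0,"ax":0,"ay":0,"az":-3,"claw":0.6},{"tx":-35,"ty":4,"tz":0,"ax":0,"ay":0,"az":-3,"claw":0.6},{"tx":-35,"ty":3,"tz":0,"ax":0,"ay":0,"az":-3,"claw":0.6},{"tx":-20,"ty":2,"tz":0,"ax":0,"ay":0,"az":-1.7,"claw":0.6},{"tx":-7,"ty":1,"tz":0,"ax":0,"ay":0,"az":0,"claw":0.6},{"tx":0,"ty":0,"tz":0,"ax":0,"ay":0,"az":0,"claw":0.6},{"tx":0,"ty":0,"tz":-20,"ax":0,"ay":0,"az":0,"claw":0.6},{"tx":0,"ty":0,"tz":-30,"ax":0,"ay":0,"az":0,"claw":0.6},{"tx":0,"ty":0,"tz":0,"ax":0,"ay":0,"az":0,"claw":0.6},{"tx":0,"ty":0,"tz":0,"ax":0,"ay":0,"az":0,"claw":0.6}]'

```text
time_s: 21.1
tcp_pos: [0.4608, -0.2576, 0.1583]
eef_rot: [180.0, 0.1, -11.0]
contact_force: [0.8, -0.9, 1.3]
gripper_width: 0.0701
```

Emit:
step_arm --increments '[{"tx":0,"ty":0,"tz":-30,"ax":0,"ay":0,"az":0,"claw":0.6},{"tx":0,"ty":0,"tz":-30,"ax":0,"ay":0,"az":0,"claw":0.6},{"tx":0,"ty":0,"tz":-25,"ax":0,"ay":0,"az":0,"claw":0.6},{"tx":0,"ty":0,"tz":-20,"ax":0,"ay":0,"az":0,"claw":0.6},{"tx":0,"ty":0,"tz":0,"ax":0,"ay":0,"az":0,"claw":0.6},{"tx":0,"ty":0,"tz":0,"ax":0,"ay":0,"az":0,"claw":-1},{"tx":0,"ty":0,"tz":0,"ax":0,"ay":0,"az":0,"claw":-1},{"tx":0,"ty":0,"tz":0,"ax":0,"ay":0,"az":0,"claw":-1},{"tx":0,"ty":0,"tz":0,"ax":0,"ay":0,"az":0,"claw":-1},{"tx":0,"ty":0,"tz":0,"ax":0,"ay":0,"az":0,"claw":-1},{"tx":0,"ty":0,"tz":0,"ax":0,"ay":0,"az":0,"claw":-1},{"tx":0,"ty":0,"tz":0,"ax":0,"ay":0,"az":0,"claw":-1}]' --newtons 14

```text
time_s: 22.3
tcp_pos: [0.4606, -0.2576, 0.0542]
eef_rot: [180.0, -0.1, -11.0]
contact_force: [-1.0, 0.3, 7.1]
gripper_width: 0.0405
```

Emit:
step_arm --increments '[{"tx":0,"ty":0,"tz":0,"ax":0,"ay":0,"az":0,"claw":-1},{"tx":0,"ty":0,"tz":0,"ax":0,"ay":0,"az":0,"claw":-1}]'

```text
time_s: 22.5
tcp_pos: [0.4606, -0.2576, 0.0542]
eef_rot: [180.0, -0.1, -11.0]
contact_force: [-0.9, 0.5, 6.6]
gripper_width: 0.0398
```

Emit:
step_arm --increments '[{"tx":0,"ty":0,"tz":10,"ax":0,"ay":0,"az":0,"claw":-1},{"tx":0,"ty":0,"tz":35,"ax":0,"ay":0,"az":0,"claw":-1},{"tx":0,"ty":0,"tz":40,"ax":0,"ay":0,"az":0,"claw":-1},{"tx":12,"ty":11,"tz":25,"ax":0,"ay":0,"az":0.8,"claw":-1},{"tx":26,"ty":24,"tz":10,"ax":0,"ay":0,"az":1,"claw":-1},{"tx":30,"ty":27,"tz":0,"ax":0,"ay":0,"az":1,"claw":-1},{"tx":30,"ty":27,"tz":0,"ax":0,"ay":0,"az":1,"claw":-1},{"tx":28,"ty":26,"tz":0,"ax":0,"ay":0,"az":1,"claw":-1},{"tx":19,"ty":18,"tz":0,"ax":0,"ay":0,"az":0,"claw":-1},{"tx":9,"ty":8,"tz":0,"ax":0,"ay":0,"az":0,"claw":-1},{"tx":0,"ty":0,"tz":0,"ax":0,"ay":0,"az":0,"claw":-1},{"tx":0,"ty":0,"tz":0,"ax":0,"ay":0,"az":0,"claw":-1}]'

```text
time_s: 23.7
tcp_pos: [0.6133, -0.1166, 0.1732]
eef_rot: [-180.0, 0.1, -6.2]
contact_force: [-0.9, -0.3, -2.0]
gripper_width: 0.0406
```

```bash
python3 snap.py g; python3 held.py g .6147 -.1166 .21
python3 - <<'E'
import cv2
a=cv2.imread('pics/scene_g.png')[130:360,60:360];cv2.imwrite('pics/crop7.png',cv2.convertScaleAbs(cv2.resize(a,None,fx=2.4,fy=2.4,interpolation=2),alpha=1.4))
E
```

```text
23.8 [ 0.6132 -0.1171  0.1735] [ 1.80e+02  3.00e-02 -6.25e+00] [  7.1  18.9 -11.6  -0.  -59.5  76.7] 0.03993488597750995
top amber 65 min [ 0.5863 -0.1408  0.1304] max [ 0.6111 -0.0953  0.2284] med [ 0.5974 -0.1086  0.1837]
scene amber 404 min [ 0.5993 -0.1457  0.1198] max [ 0.6421 -0.0951  0.2292] med [ 0.6296 -0.1061  0.17  ]
```

View pics/crop7.png

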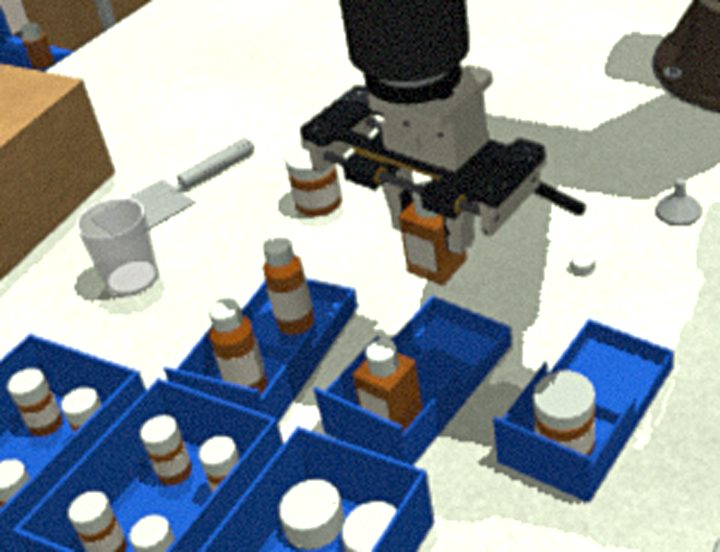

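The slim bottle stands in its bin. The square bottle hangs over the near half of the square bin. Lower it.

Emit:
step_arm --increments '[{"tx":1,"ty":0,"tz":-20,"ax":0,"ay":0,"az":0,"claw":-1},{"tx":0,"ty":0,"tz":-30,"ax":0,"ay":0,"az":0,"claw":-1},{"tx":0,"ty":0,"tz":-25,"ax":0,"ay":0,"az":0,"claw":-1},{"tx":0,"ty":0,"tz":-17,"ax":0,"ay":0,"az":0,"claw":-1},{"tx":0,"ty":0,"tz":-12,"ax":0,"ay":0,"az":0,"claw":-1},{"tx":0,"ty":0,"tz":-6,"ax":0,"ay":0,"az":0,"claw":-1},{"tx":0,"ty":0,"tz":-3,"ax":0,"ay":0,"az":0,"claw":-1},{"tx":0,"ty":0,"tz":-1,"ax":0,"ay":0,"az":0,"claw":-1},{"tx":0,"ty":0,"tz":0,"ax":0,"ay":0,"az":0,"claw":-1},{"tx":0,"ty":0,"tz":0,"ax":0,"ay":0,"az":0,"claw":-1}]'

```text
time_s: 24.8
tcp_pos: [0.6156, -0.1163, 0.0601]
eef_rot: [-180.0, -0.1, -6.2]
contact_force: [-0.0, -0.3, -2.4]
gripper_width: 0.0398
```

Emit:
step_arm --increments '[{"tx":0,"ty":0,"tz":-1,"ax":0,"ay":0,"az":0,"claw":-1},{"tx":0,"ty":0,"tz":0,"ax":0,"ay":0,"az":0,"claw":-1},{"tx":0,"ty":0,"tz":0,"ax":0,"ay":0,"az":0,"claw":-1}]'

```text
time_s: 25.1
tcp_pos: [0.6152, -0.1164, 0.0585]
eef_rot: [-180.0, -0.0, -6.2]
contact_force: [-0.3, -0.3, -1.7]
gripper_width: 0.0401
```

Emit:
step_arm --increments '[{"tx":0,"ty":0,"tz":-0.8,"ax":0,"ay":0,"az":0,"claw":-1},{"tx":0,"ty":0,"tz":0,"ax":0,"ay":0,"az":0,"claw":-1},{"tx":0,"ty":0,"tz":0,"ax":0,"ay":0,"az":0,"claw":-1}]'

```text
time_s: 25.4
tcp_pos: [0.6153, -0.1164, 0.0583]
eef_rot: [180.0, -0.0, -6.2]
contact_force: [-2.3, 1.8, 5.8]
gripper_width: 0.0401
```

Emit:
step_arm --increments '[{"tx":0,"ty":0,"tz":0,"ax":0,"ay":0,"az":0,"claw":-0.03},{"tx":0,"ty":0,"tz":0,"ax":0,"ay":0,"az":0,"claw":0.1},{"tx":0,"ty":0,"tz":0,"ax":0,"ay":0,"az":0,"claw":0.5},{"tx":0,"ty":0,"tz":0,"ax":0,"ay":0,"az":0,"claw":0.5},{"tx":0,"ty":0,"tz":0,"ax":0,"ay":0,"az":0,"claw":0.5},{"tx":0,"ty":0,"tz":10,"ax":0,"ay":0,"az":0,"claw":0.5},{"tx":0,"ty":0,"tz":30,"ax":0,"ay":0,"az":0,"claw":0.5},{"tx":0,"ty":0,"tz":40,"ax":0,"ay":0,"az":0,"claw":0.5},{"tx":0,"ty":0,"tz":35,"ax":0,"ay":0,"az":0,"claw":0.5},{"tx":0,"ty":0,"tz":25,"ax":0,"ay":0,"az":0,"claw":0.5},{"tx":0,"ty":0,"tz":10,"ax":0,"ay":0,"az":0,"claw":0.5}]'

```text
time_s: 26.5
tcp_pos: [0.6164, -0.1165, 0.2117]
eef_rot: [-180.0, -0.3, -6.2]
contact_force: [-0.6, -0.9, -1.1]
gripper_width: 0.0662
```

Emit:
step_arm --increments '[{"tx":-9,"ty":-14,"tz":0,"ax":0,"ay":0,"az":0,"claw":0.9},{"tx":-18,"ty":-29,"tz":0,"ax":0,"ay":0,"az":0,"claw":0.9},{"tx":-22,"ty":-36,"tz":0,"ax":0,"ay":0,"az":0,"claw":0.9},{"tx":-22,"ty":-36,"tz":0,"ax":0,"ay":0,"az":0,"claw":0.9},{"tx":-22,"ty":-36,"tz":0,"ax":0,"ay":0,"az":0,"claw":0.9},{"tx":-22,"ty":-36,"tz":0,"ax":0,"ay":0,"az":0,"claw":0.9},{"tx":-20,"ty":-32,"tz":0,"ax":0,"ay":0,"az":0,"claw":0.9},{"tx":-11,"ty":-18,"tz":0,"ax":0,"ay":0,"az":0,"claw":0.9},{"tx":-5,"ty":-8,"tz":0,"ax":0,"ay":0,"az":0,"claw":0.9},{"tx":0,"ty":0,"tz":-20,"ax":0,"ay":0,"az":0,"claw":0.9},{"tx":0,"ty":0,"tz":-30,"ax":0,"ay":0,"az":0,"claw":0.9},{"tx":0,"ty":0,"tz":0,"ax":0,"ay":0,"az":0,"claw":0.9}]'

```text
time_s: 27.7
tcp_pos: [0.4612, -0.3599, 0.1532]
eef_rot: [-179.8, 0.4, -6.3]
contact_force: [-0.4, 0.2, 0.0]
gripper_width: 0.0835
```

Emit:
step_arm --increments '[{"tx":0,"ty":0,"tz":0,"ax":0,"ay":0,"az":0,"claw":0.9},{"tx":0,"ty":0,"tz":0,"ax":0,"ay":0,"az":0,"claw":0.9}]'

```text
time_s: 27.9
tcp_pos: [0.4649, -0.3615, 0.1588]
eef_rot: [180.0, -0.1, -6.2]
contact_force: [0.9, -0.6, -0.4]
gripper_width: 0.0831
```

Emit:
step_arm --increments '[{"tx":0,"ty":0,"tz":-30,"ax":0,"ay":0,"az":0,"claw":0.9},{"tx":0,"ty":0,"tz":-35,"ax":0,"ay":0,"az":0,"claw":0.9},{"tx":0,"ty":0,"tz":-25,"ax":0,"ay":0,"az":0,"claw":0.9},{"tx":0,"ty":0,"tz":-16,"ax":0,"ay":0,"az":0,"claw":0.9},{"tx":0,"ty":0,"tz":0,"ax":0,"ay":0,"az":0,"claw":0.9},{"tx":0,"ty":0,"tz":0,"ax":0,"ay":0,"az":0,"claw":-1},{"tx":0,"ty":0,"tz":0,"ax":0,"ay":0,"az":0,"claw":-1},{"tx":0,"ty":0,"tz":0,"ax":0,"ay":0,"az":0,"claw":-1},{"tx":0,"ty":0,"tz":0,"ax":0,"ay":0,"az":0,"claw":-1},{"tx":0,"ty":0,"tz":0,"ax":0,"ay":0,"az":0,"claw":-1},{"tx":0,"ty":0,"tz":0,"ax":0,"ay":0,"az":0,"claw":-1},{"tx":0,"ty":0,"tz":0,"ax":0,"ay":0,"az":0,"claw":-1}]' --newtons 16

```text
time_s: 29.1
tcp_pos: [0.4645, -0.3616, 0.0523]
eef_rot: [180.0, -0.1, -6.2]
contact_force: [-0.2, 1.3, 6.1]
gripper_width: 0.0518
```

Emit:
step_arm --increments '[{"tx":0,"ty":0,"tz":0,"ax":0,"ay":0,"az":0,"claw":-1},{"tx":0,"ty":0,"tz":0,"ax":0,"ay":0,"az":0,"claw":-1}]'

```text
time_s: 29.3
tcp_pos: [0.4646, -0.3616, 0.0524]
eef_rot: [180.0, -0.1, -6.2]
contact_force: [-1.9, 0.3, 5.7]
gripper_width: 0.0515
```

Emit:
step_arm --increments '[{"tx":0,"ty":0,"tz":10,"ax":0,"ay":0,"az":0,"claw":-1},{"tx":0,"ty":0,"tz":35,"ax":0,"ay":0,"az":0,"claw":-1},{"tx":0,"ty":0,"tz":40,"ax":0,"ay":0,"az":0,"claw":-1},{"tx":3,"ty":12,"tz":25,"ax":0,"ay":0,"az":0,"claw":-1},{"tx":8,"ty":25,"tz":10,"ax":0,"ay":0,"az":0,"claw":-1},{"tx":11,"ty":35,"tz":0,"ax":0,"ay":0,"az":0,"claw":-1},{"tx":11,"ty":35,"tz":0,"ax":0,"ay":0,"az":0,"claw":-1},{"tx":11,"ty":35,"tz":0,"ax":0,"ay":0,"az":0,"claw":-1},{"tx":11,"ty":35,"tz":0,"ax":0,"ay":0,"az":0,"claw":-1},{"tx":11,"ty":35,"tz":0,"ax":0,"ay":0,"az":0,"claw":-1},{"tx":11,"ty":35,"tz":0,"ax":0,"ay":0,"az":0,"claw":-1},{"tx":11,"ty":35,"tz":0,"ax":0,"ay":0,"az":0,"claw":-1}]'

```text
time_s: 30.5
tcp_pos: [0.552, -0.0779, 0.1719]
eef_rot: [-180.0, 0.0, -6.2]
contact_force: [1.1, 0.1, -2.5]
gripper_width: 0.0517
```

Emit:
step_arm --increments '[{"tx":11,"ty":35,"tz":0,"ax":0,"ay":0,"az":0,"claw":-1},{"tx":10,"ty":35,"tz":0,"ax":0,"ay":0,"az":0,"claw":-1},{"tx":7,"ty":28,"tz":0,"ax":0,"ay":0,"az":0,"claw":-1},{"tx":4,"ty":16,"tz":0,"ax":0,"ay":0,"az":0,"claw":-1},{"tx":2,"ty":6,"tz":0,"ax":0,"ay":0,"az":0,"claw":-1},{"tx":0,"ty":0,"tz":0,"ax":0,"ay":0,"az":0,"claw":-1},{"tx":0,"ty":0,"tz":0,"ax":0,"ay":0,"az":0,"claw":-1}]'

```text
time_s: 31.2
tcp_pos: [0.5857, 0.0398, 0.1715]
eef_rot: [180.0, 0.0, -6.2]
contact_force: [0.6, -0.9, -2.0]
gripper_width: 0.0519
```

```bash
python3 snap.py i; python3 held.py i .586 .04 .19
python3 - <<'E'
import cv2
a=cv2.imread('pics/scene_i.png')[130:360,130:430];cv2.imwrite('pics/crop8.png',cv2.convertScaleAbs(cv2.resize(a,None,fx=2.4,fy=2.4,interpolation=2),alpha=1.4))
E
```

```text
31.3 [0.5858 0.0396 0.1716] [ 1.7999e+02  1.0000e-02 -6.2700e+00] [ 22.9  15.7 -16.5  -0.  -57.8  60.8] 0.05163631646719451
top amber 21 min [0.5607 0.0219 0.1631] max [0.5711 0.0606 0.1767] med [0.5631 0.0385 0.1687]
scene amber 213 min [0.5817 0.013  0.1203] max [0.6107 0.065  0.1755] med [0.6046 0.0473 0.1596]
```

View pics/crop8.png

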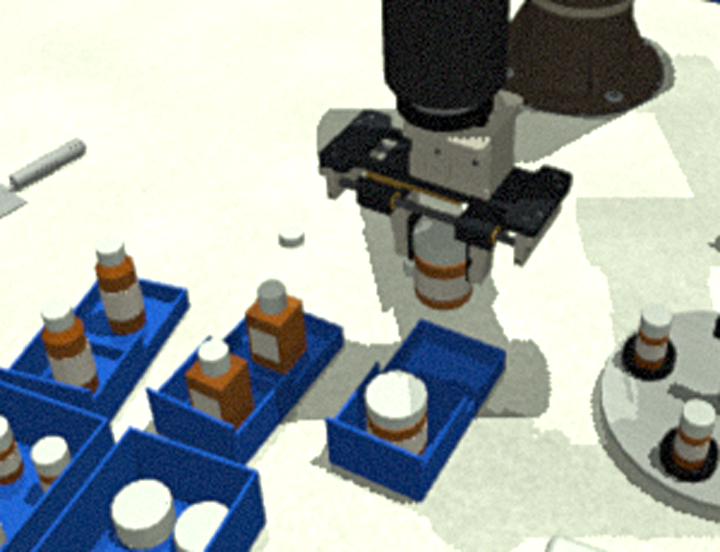

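The square and slim bottles both stand in their bins, and the jar hangs over the near half of the jar bin. Lower it.

Emit:
step_arm --increments '[{"tx":1,"ty":0.5,"tz":-20,"ax":0,"ay":0,"az":0,"claw":-1},{"tx":0,"ty":0,"tz":-30,"ax":0,"ay":0,"az":0,"claw":-1},{"tx":0,"ty":0,"tz":-25,"ax":0,"ay":0,"az":0,"claw":-1},{"tx":0,"ty":0,"tz":-17,"ax":0,"ay":0,"az":0,"claw":-1},{"tx":0,"ty":0,"tz":-12,"ax":0,"ay":0,"az":0,"claw":-1},{"tx":0,"ty":0,"tz":-6,"ax":0,"ay":0,"az":0,"claw":-1},{"tx":0,"ty":0,"tz":-3,"ax":0,"ay":0,"az":0,"claw":-1},{"tx":0,"ty":0,"tz":-1,"ax":0,"ay":0,"az":0,"claw":-1},{"tx":0,"ty":0,"tz":0,"ax":0,"ay":0,"az":0,"claw":-1},{"tx":0,"ty":0,"tz":0,"ax":0,"ay":0,"az":0,"claw":-1}]'

```text
time_s: 32.3
tcp_pos: [0.5876, 0.0413, 0.0583]
eef_rot: [-180.0, -0.1, -6.2]
contact_force: [0.8, -0.2, -2.2]
gripper_width: 0.0518
```

Emit:
step_arm --increments '[{"tx":0,"ty":0,"tz":-1,"ax":0,"ay":0,"az":0,"claw":-1},{"tx":0,"ty":0,"tz":0,"ax":0,"ay":0,"az":0,"claw":-1},{"tx":0,"ty":0,"tz":0,"ax":0,"ay":0,"az":0,"claw":-1}]'

```text
time_s: 32.6
tcp_pos: [0.5872, 0.0412, 0.0567]
eef_rot: [-180.0, -0.0, -6.2]
contact_force: [-0.4, -0.1, -0.9]
gripper_width: 0.0518
```

Emit:
step_arm --increments '[{"tx":0,"ty":0,"tz":-0.7,"ax":0,"ay":0,"az":0,"claw":-1},{"tx":0,"ty":0,"tz":0,"ax":0,"ay":0,"az":0,"claw":-1},{"tx":0,"ty":0,"tz":0,"ax":0,"ay":0,"az":0,"claw":-1}]'

```text
time_s: 32.9
tcp_pos: [0.5872, 0.0412, 0.0564]
eef_rot: [-180.0, -0.0, -6.2]
contact_force: [-2.9, 1.1, 5.9]
gripper_width: 0.0512
```

Emit:
step_arm --increments '[{"tx":0,"ty":0,"tz":0,"ax":0,"ay":0,"az":0,"claw":0.25},{"tx":0,"ty":0,"tz":0,"ax":0,"ay":0,"az":0,"claw":0.35},{"tx":0,"ty":0,"tz":0,"ax":0,"ay":0,"az":0,"claw":0.7},{"tx":0,"ty":0,"tz":0,"ax":0,"ay":0,"az":0,"claw":0.7},{"tx":0,"ty":0,"tz":0,"ax":0,"ay":0,"az":0,"claw":0.7},{"tx":0,"ty":0,"tz":10,"ax":0,"ay":0,"az":0,"claw":0.7},{"tx":0,"ty":0,"tz":30,"ax":0,"ay":0,"az":0,"claw":0.7},{"tx":0,"ty":0,"tz":40,"ax":0,"ay":0,"az":0,"claw":0.7},{"tx":0,"ty":0,"tz":40,"ax":0,"ay":0,"az":0,"claw":0.7},{"tx":-10,"ty":0,"tz":30,"ax":0,"ay":0,"az":0,"claw":0.7},{"tx":-30,"ty":0,"tz":10,"ax":0,"ay":0,"az":0,"claw":0.7},{"tx":-35,"ty":0,"tz":0,"ax":0,"ay":0,"az":0,"claw":0.7}]'

```text
time_s: 34.1
tcp_pos: [0.5128, 0.0414, 0.2184]
eef_rot: [-179.9, -0.2, -6.2]
contact_force: [-0.7, 0.8, 0.1]
gripper_width: 0.0745
```

Emit:
step_arm --increments '[{"tx":-35,"ty":0,"tz":0,"ax":0,"ay":0,"az":0,"claw":0.7},{"tx":-30,"ty":0,"tz":0,"ax":0,"ay":0,"az":0,"claw":0.7},{"tx":-10,"ty":0,"tz":0,"ax":0,"ay":0,"az":0,"claw":0.7},{"tx":0,"ty":0,"tz":0,"ax":0,"ay":0,"az":0,"claw":0.7},{"tx":0,"ty":0,"tz":0,"ax":0,"ay":0,"az":0,"claw":0.7},{"tx":0,"ty":0,"tz":0,"ax":0,"ay":0,"az":0,"claw":0.7}]'

```text
time_s: 34.7
tcp_pos: [0.4381, 0.0413, 0.216]
eef_rot: [180.0, -0.0, -6.2]
contact_force: [-0.2, 0.5, -0.2]
gripper_width: 0.0746
```

```bash
python3 snap.py z; python3 car.py z
python3 - <<'E'
from h import *
off={"top":[.0032,.0005,0],"scene":[-.0032,-.0005,0]}
for n in off:
    c=load(n+"_z.npz"); P=cloud(c)+off[n]; Z=P[...,2]
    for nm,x,y,z in (("slim",.634,-.275,.109),("square",.615,-.116,.094),("jar",.587,.041,.074)):
        m=(np.hypot(P[...,0]-x,P[...,1]-y)<.04)&(np.abs(Z-z)<.008)&(c["image"].min(-1)>100)
        print(n,nm,m.sum(),P[m].mean(0).round(4),"ztop std",Z[m].std().round(4))
a=cv2.imread('pics/scene_z.png')[180:360,120:500];cv2.imwrite('pics/crop9.png',cv2.convertScaleAbs(cv2.resize(a,None,fx=2.1,fy=2.1,interpolation=2),alpha=1.4))
E
```

```text
34.8 [0.4378 0.0412 0.2156] [ 1.7997e+02  3.0000e-02 -6.2300e+00] [ 31.2  -0.9 -30.    0.  -60.9  52.5] 0.07421981462633875
top 81 [0.6072 0.2757 0.085 ] r 0.081 ang -13.8
top 81 [0.5499 0.3727 0.085 ] r 0.0806 ang 74.6
top handle ((529.6651000976562, 294.9383850097656), (49.5342903137207, 14.197381019592285), 75.065185546875)
scene 82 [0.4492 0.3161 0.085 ] r 0.0821 ang 165.1
scene 90 [0.507 0.218 0.085] r 0.08 ang -105.6
scene 114 [0.547  0.3725 0.085 ] r 0.0797 ang 76.6
scene 123 [0.6047 0.275  0.085 ] r 0.0788 ang -14.7
scene handle ((528.0503540039062, 294.4882507324219), (50.32020568847656, 16.794048309326172), 74.48492431640625)
top slim 72 [ 0.6341 -0.275   0.1089] ztop std 0.0018
top square 71 [ 0.6169 -0.1156  0.0934] ztop std 0.0017
top jar 0 [nan nan nan] ztop std nan
scene slim 72 [ 0.6317 -0.2749  0.1092] ztop std 0.0015
scene square 83 [ 0.6149 -0.1162  0.0942] ztop std 0.0013
scene jar 335 [0.5856 0.0413 0.0745] ztop std 0.0013<stdin>:7: RuntimeWarning: Mean of empty slice.
  ret = um.true_divide(
  ret = _var(a, axis=axis, dtype=dtype, out=out, ddof=ddof,
  arrmean = um.true_divide(arrmean, div, out=arrmean,
  ret = ret.dtype.type(ret / rcount)
```

View pics/crop9.png

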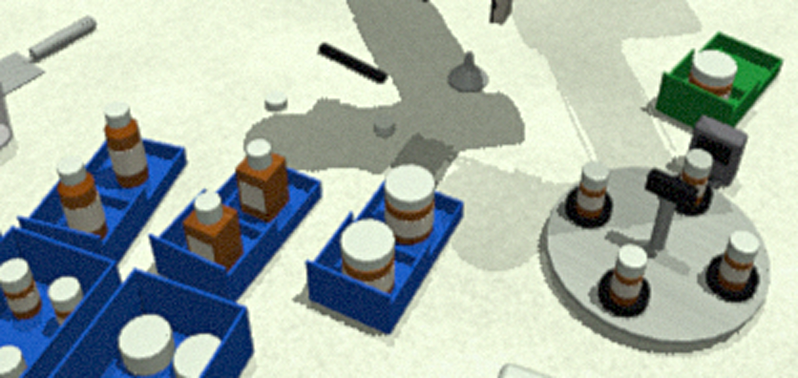

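The three bins each show their pair upright at (120,150), (260,180) and (410,205). The vial stands in its cup before the reader at (697,180). Handing in.

```bash
python3 -c "
from plant import r
print(r.close_job())"
```

```text
the job is handed in; nothing more can be done
None
```

All four bottles are put away and the job is handed in, at about 35 s of the 147 s allowed.

- **Carousel and vial:** I turned the carousel about −51° by its handle until the empty cup stood in front of the reader. Only then did I set the vial into the cup.
- **Bottles:** The slim bottle, square bottle and jar each stand in the near space of the blue bin holding the same shape. I lowered each until it touched (about 4–6 N) before letting go. I did not touch the green look-alike.

**Last checks:**
- **Position:** All four things stand upright in place. Their cap tops are within about 1 mm of the expected heights, and the gripper is clear at z = 0.216 m. The measured caps are all within about 3 mm of where I aimed.
- **Carousel angle:** The three fixed vials and the handle put the empty cup within about 1° of the reader direction (165.8°).
- **Camera disagreement:** The two cameras differed by about 6 mm in x throughout, so I used their mean. The grasps agreed with it.
- **Missing reading:** The jar and the small vial had no usable top-view reading in the final check, probably because the arm was in the way. The scene view confirmed both.

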